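# Hold a snap ring spread at the groove of a turntable's axle stub

### The job

Two small turntables stand on the bench and only one, in use with an oval board lying on its platter, has its snap ring. Take the ring pliers off their wooden rest by the handles, squeeze them fully so that the snap ring on their tips is spread open, and slide the ring down from above over the axle stub of the turntable that has none, without forcing it, until the ring lies level with the groove just above the brass washer. Finish while holding it there, the pliers level in the gripper and still fully squeezed so that the ring stays spread round the groove, without having bumped the other turntable or moved the other things on the bench.

Things in the scene. Friction and masses are not known exactly. Their poses are not given: they have to be found in the camera images.
- pliers_grip (a point): Grip point of the ring pliers: midway between their two black rubber handles, half-way up. Pliers lie level, z up; x runs along them from handles to ring, y across (the way the handles squeeze). The handles are bars 16 mm high, 10 mm thick, reaching 28 mm ahead of and 55 mm behind this point. Over their outsides here: 65 mm relaxed (splayed 0.2 rad each), 46 mm and parallel when squeezed.
- ring_center (a point): Centre of the snap ring's bore when fully spread; fixed in the pliers: 114.8 mm ahead of pliers_grip along x, 6 mm below it, at half the ring's thickness. Same axes. The ring is a flat level dark steel C, 3 mm thick, fixed to the two jaw tips by its lugs, which face the handles. Relaxed: bore 23 mm, outside 31 mm, centred 11 mm farther ahead; does not pass the axle. Spread: free bore 29 mm.
- squeeze (a joint): Angle by which each handle of the pliers is squeezed: 0 relaxed (ring closed) to 0.2 rad at the stop (fully squeezed, ring spread). It takes 2 N per handle at first and 6 N at the stop; let go, the handles spring open.
- turntable_groove (a point): The turntable without a ring: centre of its empty groove, on the upright axle's axis. Fixed stand: steel foot and plywood platter 124 mm across, up to 40 mm above the bench; aluminium hub 52 mm across up to 70 mm; brass washer 42 mm across up to 72.5 mm; then the steel axle stub. Groove 73 to 78 mm up, 22 mm in diameter. A ring lying on the washer has its mid-plane 1.5 mm below this point.
- turntable_tip (a point): Top centre of that turntable's axle stub, 110 mm above the bench. The stub is 25 mm in diameter with a small chamfer.
- turntable_done_tip (a point): Top centre of the axle stub of the other, identical turntable, which already has its snap ring lying in the groove and an 8 mm thick oval board, 64 x 34 mm, fixed on its platter (leave it alone); 110 mm above the bench.
- rest: Wooden rest under the pliers, fixed: base plate 115 x 100 x 10 mm with two cross bars 42 mm high, which leave the handles free for the fingers from 33 mm behind to 41 mm ahead of the origin along x (some 5 mm less, as the pliers lie a little askew). Origin on the bench, roughly below pliers_grip, which is 50 mm above the bench at the start.
- pliers: The pliers with the ring, about 190 g, balanced 12 mm ahead of pliers_grip. Origin at the pivot between handles and jaws, in the ring's mid-plane: 50 mm ahead of pliers_grip along x, 6 mm below it. Same axes. Jaws run 2 to 10 mm above the ring's mid-plane; nothing hangs more than 2 mm below it.
- board_a: Bystander, loose: oval plywood board lying flat, 96 x 50 x 8 mm; origin at the centre of its underside.
- board_b: Bystander, loose: oval darker wooden board lying flat, 96 x 50 x 8 mm; origin at the centre of its underside.
- sanding_block: Bystander, loose: cork block, 70 x 40 x 26 mm; origin at the centre of its underside.
- mixing_cup: Bystander, loose: clear cup, 60 mm wide at the rim, 45 mm high; origin at the centre of its underside.
- tape_roll: Bystander, loose: roll of clear tape lying flat, 96 mm across, 48 mm high; origin at the centre of its underside.
- spray_can: Bystander, loose: green can, 64 mm wide, 190 mm high; origin at the centre of its underside.
- bolt: Bystander, loose: steel bolt standing on its head, 18 mm wide, 34 mm high; origin at the centre of its underside.
Mind the look-alikes: they are no part of the job. Leave any blue or green look-alike of the rest alone.

How it is judged:
By the outcome, as a careful person would: the job done as asked, in the order asked, and still so for the second after the job is handed in, while the arm keeps its last pose, push and grip.
It also fails if it takes over 38 s, if anything falls off the work surface, if the arm or the gripper's body presses on something with over 40 N, if the wrist force passes 120 N, or if a joint passes its speed limit or range.

### The arm

A 6-joint arm with a two-finger parallel gripper is mounted at the origin on the work surface. World frame = base frame: x ahead of the robot, y to its left, z up, the work surface at z = 0. Lengths are in m, angles in rad, forces in N, time in s.
With the tool pointing down it reaches from about 0.375 to 0.925 m from the base axis. Payload 5.7 kg.
Tool frame: the origin (TCP) lies midway between the tips of the shut fingers; the grasp point (between the pads) lies 19 mm behind it; z points along the fingers, y is the line along which they close (so a half turn about z gives the same grasp; the last joint's range is limited). The gripper opens to 88 mm and grips with 3 to 60 N. Pads are 20 mm wide; open, the fingers measure 115 mm over their backs; the gripper's body (75 mm by 178 mm) begins 61 mm behind the grasp point.
Start: joints at [-1.45, 0.359, 1.51, -0, 1.272, -0.115], TCP at [0.14, -0.583, 0.201] pointing down, gripper open.
Joint ranges: [-2.97, 2.97], [-1.01, 2.36], [0.21, 2.38], [-0.96, 4.11], [0.2, 2.71], [-2.98, 2.98]. Speed limits (rad/s): [2.39, 2.39, 3.14, 3.14, 3.14, 3.14].

### API

Orientations are given as a unit quaternion [x, y, z, w].
In Python, from bench import move_ptp, servo_line, goto_joints, move_gripper, sleep, inverse_kinematics, capture, PlanningError, close_job, spot_in, silhouettes, current_clock, current_joint_pos, current_qvel, current_joint_torque, current_position, current_orientation, current_force, current_torque, current_finger_gap, current_grip_force gives the robot as it stands. Calls block until the motion is done:
- move_ptp(position, orientation): joint-space move of the TCP to a pose.
- servo_line(position, orientation=None, rate=0.15, contact_N=None): straight line of the TCP; orientation=None keeps the orientation; rate is the mean speed in m/s. With contact_N (N) it stops when the force on the tool has changed by that much, and returns True; else False.
- goto_joints(angles): joint-space move.
- move_gripper(opening): finger opening in m; the grip force is fixed at half the most; returns when the fingers have stopped.
- sleep(seconds).
- inverse_kinematics(position, orientation): joint angles nearest the present ones, or None.
- capture(name): name is "scene" or "top" or "wrist"; returns a dict with "image" (480x640x3 uint8, blue, green, red), "range_z" (480x640 float32, m along the optical axis (not along the pixel's ray), 0 where there is no reading), "intrinsics" (3x3 intrinsics, pixels), "R" (3x3) and "t" (3): a world point X has camera coordinates R X + t. Camera axes: x right, y down, z forward; pixel columns grow to the right and rows downward; lengths in m; the calibration is good to about 2 mm. The wrist camera is an equidistant fisheye: a pixel r from the principal point sees the ray r / f radians off the axis. A picture is of the moment at which its call begins.
A pose or a line that the arm cannot do raises PlanningError and nothing moves.
- close_job(): hands the job in; it is judged then, once.
Trained networks look in the newest picture that a camera, given by its name, has taken for a name from the list of things; names that differ only in an ending like _2 or _b are one class to them, and where a whole thing is asked for, a point or a joint stands for the part that bears it (a point fixed in the world has none). Each returns a list of dicts, best first, with "conf" (0 to 1); they miss things now and then, are a little off and sometimes report something else, mostly with a low value. They report only what shows in the picture. A call takes as long as a camera call. They do not tell look-alikes from the thing itself.
- spot_in(camera, query): "xy" ([column, row] in pixels, amid what is visible of it).
- silhouettes(camera, query): "region" (480x640 bool, what is visible of it) and "xy" ([column, row] in pixels, amid what is visible of it).
Readings, each from a call of its own:
- current_clock(): time.
- current_joint_pos(): joint angles.
- current_qvel(): joint speeds.
- current_joint_torque(): joint torques, N m.
- current_position(): TCP position.
- current_orientation(): TCP orientation.
- current_force(): force on the tool from outside, world axes, zero at the start.
- current_torque(): the same for the moment, N m.
- current_finger_gap(): finger opening in m.
- current_grip_force(): force on a finger pad.
Only numpy, scipy, OpenCV 4.12 (cv2) and the standard library are available. Lean on these libraries where they do the work, as an engineer would, in place of code of your own. Each camera call takes 0.05 s, during which the arm holds its last target. There are 200 camera calls.

## Working session

There is one attempt and no reset: what is moved stays moved. The work goes in short steps, each a Python script; the robot and the scene stay as the last script left them, time stands still between calls to the robot, and variables do not carry over. Pictures are saved under pics/ and viewed, at most 10 in all, crops included, and the job is handed in when it is done.

```bash
ls; mkdir -p pics; cat > h.py <<'E'
import numpy as np, cv2
from bench import *
def cloud(c):
    K=c["intrinsics"];z=c["range_z"];v,u=np.mgrid[:480,:640]
    P=np.stack([(u-K[0,2])/K[0,0]*z,(v-K[1,2])/K[1,1]*z,z],-1)
    W=(P-c["t"])@c["R"]
    W[z==0]=np.nan
    return W
def pix(c,X):
    p=c["R"]@np.asarray(X)+c["t"];q=c["intrinsics"]@p;return q[:2]/q[2]
E
python3 - <<'E'
from h import *
print(current_clock())
for n in("scene","top"):
    c=capture(n);cv2.imwrite(f"pics/{n}0.png",c["image"]);W=cloud(c);np.savez(f"/tmp/{n}.npz",**c)
    print(n,c["R"].round(3).tolist(),c["t"].round(3),c["intrinsics"].round(1).tolist())
    for q in("pliers_grip","ring_center","turntable_groove","turntable_tip","turntable_done_tip","rest","pliers","spray_can","tape_roll","mixing_cup"):
        for d in spot_in(n,q)[:4]:
            x,y=np.round(d["xy"]).astype(int); print(q,round(d["conf"],2),x,y,W[y,x].round(3))
E
```

```text
pics
0.0
scene [[0.843, 0.538, 0.005], [0.339, -0.524, -0.781], [-0.418, 0.66, -0.624]] [-0.442 -0.114  1.361] [[485.3, 0.0, 320.2], [0.0, 485.3, 233.0], [0.0, 0.0, 1.0]]
pliers_grip 0.63 258 308 [ 0.503 -0.207  0.012]
ring_center 0.64 252 307 [ 0.49  -0.211  0.011]
turntable_groove 0.81 377 202 [0.561 0.209 0.057]
turntable_tip 0.79 377 206 [0.561 0.211 0.044]
turntable_tip 0.45 454 175 [0.704 0.341 0.117]
turntable_done_tip 0.62 338 251 [ 0.576 -0.009  0.059]
rest 0.98 181 394 [ 0.516 -0.439  0.012]
rest 0.78 163 295 [ 0.311 -0.288  0.012]
rest 0.63 247 324 [ 0.511 -0.253  0.011]
pliers 0.97 258 310 [ 0.535 -0.242  0.056]
spray_can 0.57 454 175 [0.704 0.341 0.117]
tape_roll 0.64 368 158 [0.404 0.461 0.014]
tape_roll 0.34 257 312 [ 0.538 -0.248  0.058]
mixing_cup 0.68 352 322 [ 0.683 -0.129  0.005]
mixing_cup 0.25 454 175 [0.704 0.341 0.117]
mixing_cup 0.23 376 204 [0.56  0.206 0.053]
top [[0.014, -1.0, -0.008], [-0.998, -0.014, -0.057], [0.057, 0.009, -0.998]] [0.009 0.51  1.408] [[570.6, 0.0, 325.2], [0.0, 570.6, 245.9], [0.0, 0.0, 1.0]]
pliers_grip 0.92 420 238 [ 0.533 -0.22   0.015]
ring_center 0.78 418 240 [ 0.525 -0.209  0.052]
ring_center 0.34 274 179 [0.676 0.147 0.019]
turntable_groove 0.84 240 222 [0.561 0.221 0.075]
turntable_tip 0.84 241 225 [0.553 0.217 0.084]
turntable_done_tip 0.72 328 222 [0.56  0.01  0.112]
rest 0.97 508 244 [ 0.522 -0.442  0.004]
rest 0.74 445 324 [ 0.32  -0.283  0.011]
rest 0.58 424 251 [ 0.501 -0.231  0.008]
pliers 0.76 420 241 [ 0.526 -0.221  0.008]
pliers 0.49 422 249 [ 0.506 -0.227  0.002]
pliers 0.3 240 226 [0.549 0.216 0.104]
spray_can 0.56 174 160 [0.685 0.352 0.189]
tape_roll 0.82 144 286 [0.404 0.467 0.01 ]
mixing_cup 0.92 393 170 [ 0.705 -0.152  0.003]
```

View pics/top0.png

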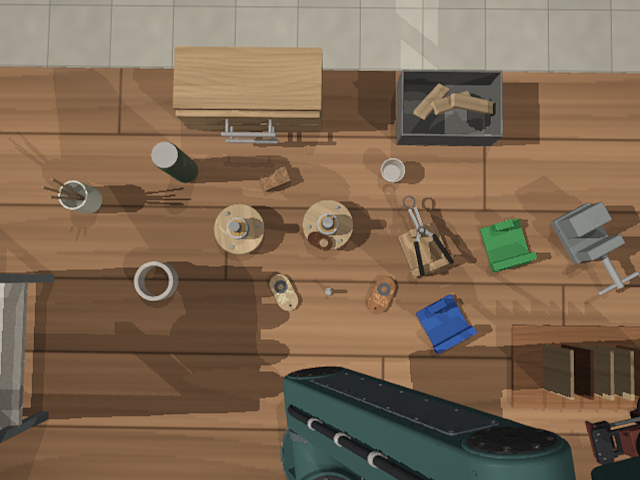

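View pics/scene0.png

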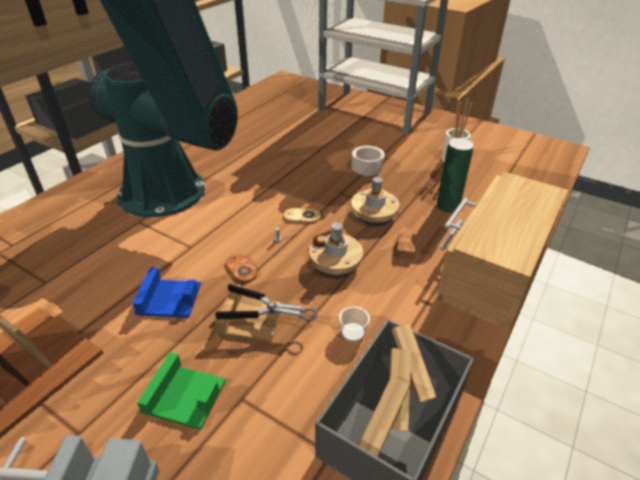

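The target is the turntable at top (240,228), with a bare platter. The done one, with the oval board, is at (328,222). The pliers lie on the wooden rest, handles near (433,250) and ring at about (409,202). I'll measure these roughly from depth and then look closer with the wrist camera.

```bash
python3 - <<'E'
from h import *
for n in("scene","top"):
    c=dict(np.load(f"/tmp/{n}.npz"));W=cloud(c);im=c["image"].astype(int)
    for nm,(x,y) in dict(tgt=(.56,.215),done=(.56,.0)).items():
        m=(np.hypot(W[...,0]-x,W[...,1]-y)<.07)
        for lo,hi in((.03,.045),(.062,.071),(.085,.104),(.106,.116)):
            p=W[m&(W[...,2]>lo)&(W[...,2]<hi)]
            if len(p): print(n,nm,lo,len(p),p.mean(0).round(4),((p.min(0)+p.max(0))/2).round(4))
    m=(abs(W[...,0]-.56)<.13)&(abs(W[...,1]+.22)<.09)
    d=m&(im.max(-1)<60)&(W[...,2]>.045)&(W[...,2]<.075)
    k,l,s,cen=cv2.connectedComponentsWithStats(d.astype(np.uint8))
    for i in range(1,k):
        if s[i,4]>15:
            p=W[l==i];a,b,v=np.linalg.svd(p[:,:2]-p[:,:2].mean(0),full_matrices=False);t=(p[:,:2]-p[:,:2].mean(0))@v[0]
            print(n,"dark",s[i].tolist(),p.mean(0).round(4),v[0].round(3),t.min().round(3),t.max().round(3))
# wrist view above pliers
c=capture("wrist");print(c["R"].round(3).tolist(),c["t"].round(3),c["intrinsics"].round(1).tolist(), current_orientation(),(-c["R"].T@c["t"]).round(3))
cv2.imwrite("pics/wr0.png",c["image"])
E
```

```text
scene tgt 0.03 808 [0.5579 0.2091 0.0401] [0.5505 0.2235 0.0375]
scene tgt 0.062 92 [0.5537 0.2155 0.0674] [0.5475 0.2242 0.0666]
scene tgt 0.085 60 [0.5506 0.2201 0.0953] [0.5485 0.2226 0.0945]
scene tgt 0.106 60 [0.5487 0.2258 0.11  ] [0.547  0.227  0.1097]
scene done 0.03 1110 [ 0.5735 -0.0078  0.0401] [0.5606 0.0086 0.0375]
scene done 0.062 99 [ 0.5689 -0.0029  0.0674] [0.5617 0.007  0.0665]
scene done 0.085 79 [0.5637 0.0029 0.0942] [0.5608 0.0057 0.0947]
scene done 0.106 80 [0.5615 0.0082 0.1103] [0.56   0.0094 0.1099]
scene dark [229, 285, 35, 14, 181] [ 0.48   -0.216   0.0542] [0.982 0.191] -0.037 0.04
scene dark [216, 311, 42, 8, 247] [ 0.5057 -0.2724  0.0539] [0.827 0.562] -0.039 0.04
top tgt 0.03 1395 [0.5511 0.2229 0.0395] [0.55   0.2254 0.0376]
top tgt 0.062 141 [0.5469 0.2274 0.0679] [0.5494 0.2283 0.0667]
top tgt 0.085 13 [0.5443 0.2212 0.0975] [0.5456 0.2253 0.0967]
top tgt 0.106 83 [0.5492 0.2279 0.1098] [0.5492 0.2289 0.1105]
top done 0.03 1249 [0.5689 0.0063 0.0398] [0.5616 0.0088 0.0378]
top done 0.062 108 [0.56   0.0118 0.0684] [0.562 0.01  0.067]
top done 0.085 7 [0.5513 0.009  0.0948] [0.5524 0.0085 0.095 ]
top done 0.106 84 [0.562  0.0107 0.1097] [0.5627 0.0109 0.1103]
top dark [433, 234, 21, 30, 139] [ 0.5041 -0.2681  0.0563] [-0.825 -0.565] -0.043 0.04
top dark [414, 242, 11, 33, 125] [ 0.4805 -0.2105  0.0568] [-0.978 -0.209] -0.041 0.039
[[0.233, -0.972, 0.001], [-0.942, -0.225, 0.247], [-0.24, -0.058, -0.969]] [-0.599 -0.028  0.389] [[371.6, 0.0, 321.7], [0.0, 371.6, 245.4], [0.0, 0.0, 1.0]] [ 9.93059742e-01  1.17610999e-01 -7.03131583e-06 -3.97320538e-05] [ 0.206 -0.567  0.384]
```

```bash
python3 - <<'E'
import cv2
i=cv2.imread("pics/top0.png")[180:300,370:490];cv2.imwrite("pics/crop0.png",cv2.resize(i,(600,600),interpolation=cv2.INTER_CUBIC))
E
```

```text
(no output)
```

View pics/crop0.png

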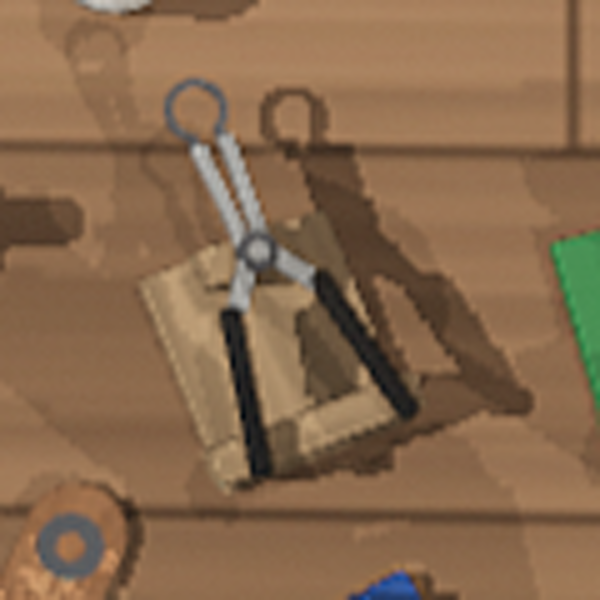

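```bash
cat >> h.py <<'E'
def quat(th): return [np.cos(th/2),np.sin(th/2),0,0]
def wcloud(c):
    K=c["intrinsics"];z=c["range_z"];v,u=np.mgrid[:480,:640]
    a=(u-K[0,2])/K[0,0];b=(v-K[1,2])/K[1,1];r=np.hypot(a,b)+1e-9;s=np.tan(r)/r
    P=np.stack([a*s*z,b*s*z,z],-1);W=(P-c["t"])@c["R"];W[z==0]=np.nan
    return W
def wpix(c,X):
    p=c["R"]@np.asarray(X)+c["t"];r=np.hypot(p[0],p[1]);k=np.arctan2(r,p[2])/r
    return c["intrinsics"][:2,:2]@(p[:2]*k)+c["intrinsics"][:2,2]
E
python3 - <<'E'
from h import *
th=.40
move_ptp([.50,-.236,.19],quat(th))
print(current_clock(),current_position())
c=capture("wrist");cv2.imwrite("pics/wr1.png",c["image"]);np.savez("/tmp/wr1.npz",**c)
W=wcloud(c);im=c["image"]
for q in("pliers_grip","ring_center","pliers"):
    for d in spot_in("wrist",q)[:2]:
        x,y=np.round(d["xy"]).astype(int);print(q,round(d["conf"],2),x,y,W[y,x].round(3))
m=(abs(W[...,0]-.53)<.13)&(abs(W[...,1]+.22)<.1)&(im.max(-1)<60)&(W[...,2]>.045)&(W[...,2]<.075)
k,l,s,cen=cv2.connectedComponentsWithStats(m.astype(np.uint8))
for i in range(1,k):
    if s[i,4]>60:
        p=W[l==i];p=p[p[:,2]>np.median(p[:,2])-.002];a,b,v=np.linalg.svd(p[:,:2]-p[:,:2].mean(0),full_matrices=False);t=(p[:,:2]-p[:,:2].mean(0))@v[0]
        print("dark",s[i].tolist(),p.mean(0).round(4),v[0].round(3),np.degrees(np.arctan(v[0,1]/v[0,0])).round(2),t.min().round(3),t.max().round(3))
E
```

```text
2.9667 [ 0.49977309 -0.23691146  0.19003813]
pliers_grip 0.67 323 179 [ 0.542 -0.22   0.054]
pliers_grip 0.37 297 200 [ 0.517 -0.206  0.057]
ring_center 0.56 322 180 [ 0.538 -0.221  0.01 ]
pliers 0.9 312 184 [ 0.535 -0.213  0.054]
dark [281, 191, 19, 90, 301] [ 0.4871 -0.2125  0.0567] [-0.978 -0.208] 12.0 -0.037 0.044
dark [345, 191, 24, 90, 730] [ 0.5068 -0.2673  0.0571] [-0.831 -0.556] 33.79 -0.041 0.041
```

View pics/wr1.png

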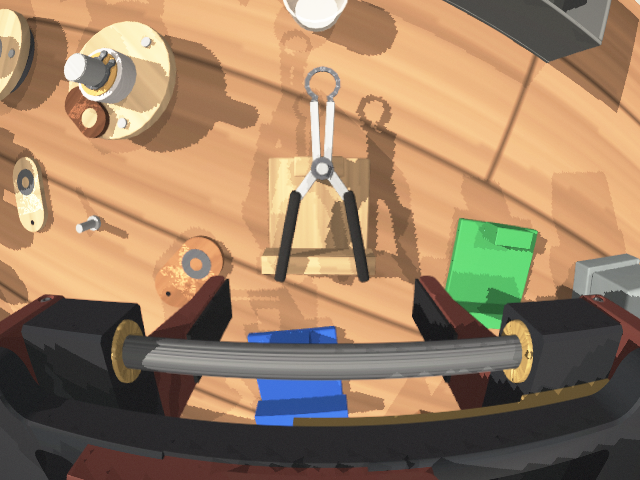

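The wrist view shows the open handles centred between the fingers, from (295,195) to (282,275) and from (348,195) to (364,275). The pivot is at (321,169) and the ring at (322,84). All three estimates agree on a grip point near (0.506, -0.235) and a yaw of 0.40, so I'll grasp.

```bash
python3 - <<'E'
from h import *
c=dict(np.load("/tmp/wr1.npz"));W=wcloud(c);pv=np.nanmedian(W[165:174,317:326].reshape(-1,3),0);print("pivot",pv, pv[:2]-.05*np.array([np.cos(.4),np.sin(.4)]))
g=np.array([.506,-.235]);q=quat(.40)
move_ptp([*g,.10],q)
hit=servo_line([*g,.031],q,rate=.1,contact_N=8)
print("hit",hit,current_position(),current_force(),current_finger_gap())
if not hit:
    move_gripper(0.0)
    sleep(.2)
    print(current_clock(),current_finger_gap(),current_grip_force(),current_force())
    c=capture("wrist");cv2.imwrite("pics/wr2.png",c["image"]);np.savez("/tmp/wr2.npz",**c)
E
```

```text
pivot [ 0.54966711 -0.2149668   0.0582478 ] [ 0.50361406 -0.23443772]
hit False [ 0.50660993 -0.23539995  0.03170546] [0.48408015 0.1319641  0.89865331] 0.08783723413244664
5.4167 0.0435912745883759 30.03771185874939 [-3.07613609 -0.37248569  7.74689156]
```

View pics/wr2.png

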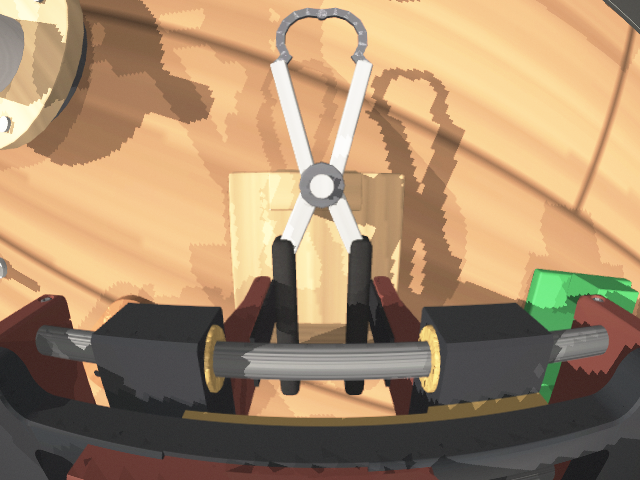

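The handles are now parallel in the fingers, and the ring is spread as a wide C from (277,40) to (370,40). I'll lift, carry it over the done turntable with clearance, and hover above the target stub.

```bash
python3 - <<'E'
from h import *
p=np.array(current_position())
servo_line([p[0],p[1],.20],rate=.15)
print(current_finger_gap(),current_force(),current_clock())
th=0.0;ax=np.array([.549,.2275])
hx=[ax[0]-.1148,ax[1]]
move_ptp([*hx,.20],quat(th))
servo_line([*hx,.135],quat(th),rate=.12)
sleep(.2)
print(current_clock(),current_position(),current_orientation(),current_finger_gap(),current_force(),current_torque())
c=capture("wrist");cv2.imwrite("pics/wr3.png",c["image"]);np.savez("/tmp/wr3.npz",**c)
W=wcloud(c);z=W[...,2]
p=np.array(current_position())
print("exp ring px",wpix(c,p+[.1148,0,.013]),"pivot",wpix(c,p+[.05,0,.02]),"tip",wpix(c,[*ax,.11]))
for lo,hi in((.05,.071),(.107,.114)):
    m=(np.hypot(W[...,0]-ax[0],W[...,1]-ax[1])<.035)&(z>lo)&(z<hi);q=W[m]
    print(lo,m.sum(),q.mean(0),(q.min(0)+q.max(0))/2,q.max(0)-q.min(0))
m=(z>.138)&(z<.18)&(W[...,0]>p[0]+.085)&(W[...,0]<p[0]+.16)&(abs(W[...,1]-p[1])<.04);q=W[m]
print("ringpts",m.sum(),np.percentile(q[:,2],[5,50,95]),q.min(0)-p,q.max(0)-p)
E
```

```text
0.043438777225625974 [-0.03586344  0.77347989 -2.60193883] 6.7417
9.3417 [0.4349705  0.22773897 0.13585242] [ 9.99999578e-01 -3.55343252e-05  8.64416784e-04 -3.08901582e-04] 0.04390277681945833 [ 0.57315298 -0.0930242  -2.03312553] [-0.01096025 -0.03908056 -0.02712537]
exp ring px [323.66517871  53.73017134] pivot [323.83895829 193.90285895] tip [323.68666315  72.52913724]
0.05 903 [0.54603987 0.22800641 0.06865529] [0.54929941 0.2290569  0.06052015] [0.05272317 0.0441174  0.02094609]
0.107 1466 [0.54862085 0.23010694 0.10934973] [0.54904315 0.23014015 0.10934747] [0.02469726 0.0248256  0.0046704 ]
ringpts 3385 [0.14758359 0.1561352  0.15822761] [ 0.08517232 -0.02122625  0.00907461] [0.13862637 0.02365264 0.02411497]
```

View pics/wr3.png

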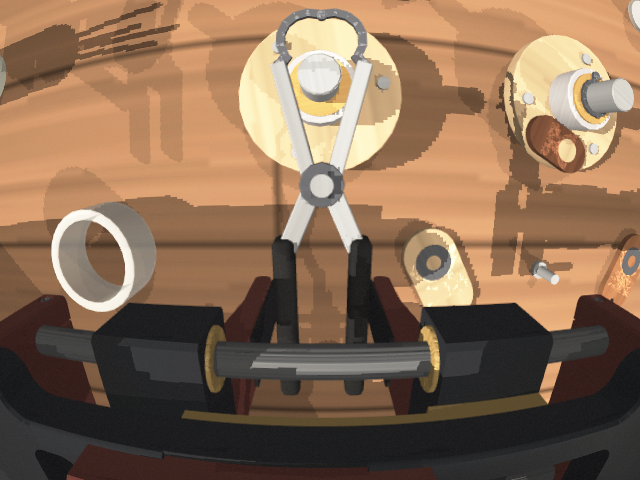

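```bash
cat >> h.py <<'E'
from scipy.spatial import cKDTree
def ringfit(c,p):
    "tool x/y ~ world x/-y at yaw 0; returns positions relative to TCP p"
    W=wcloud(c)-p;x,y,z=W[...,0],W[...,1],W[...,2]
    near=(x>.085)&(x<.15)&(abs(y)<.03)&(z>.004)&(z<.03)
    Q=W[near];T=cKDTree(Q[:,:2])
    g=np.stack(np.meshgrid(np.arange(.105,.13,.0003),np.arange(-.01,.01,.0003)),-1).reshape(-1,2)
    d=np.mean(T.query(g,k=5)[0],1);i=d.argmax();ok=d>d[i]-.0006
    arc=Q[(Q[:,0]>.124)]
    cap=W[(abs(x-.053)<.013)&(abs(y)<.015)&(z>.018)]
    return dict(best=g[i],r=d[i],near=g[ok].mean(0),span=(np.ptp(g[ok],axis=0)),arc_z=np.percentile(arc[:,2],[10,50,90]),arc_xmax=np.percentile(arc[:,0],98),
      cap=(cap.min(0)+cap.max(0))/2, capz=np.percentile(cap[:,2],[50,95]))
E
python3 - <<'E'
from h import *
c=dict(np.load("/tmp/wr3.npz"));p=np.array([.43497,.22774,.13585])
for k,v in ringfit(c,p).items():print(k,np.round(v,4))
W=wcloud(c)-p
# tail/handle & jaw heights along x for tilt
for a in np.arange(.0,.145,.01):
    m=(abs(W[...,0]-a)<.005)&(abs(W[...,1])<.035)&(W[...,2]>.0)&(W[...,2]<.045);q=W[m]
    if len(q)>20: print(round(a,3),len(q),np.percentile(q[:,2],[50,90]).round(4),"y",q[:,1].min().round(4),q[:,1].max().round(4))
# pivot center px via Hough on crop
g=cv2.cvtColor(c["image"],cv2.COLOR_BGR2GRAY)[155:215,290:355]
print(cv2.HoughCircles(g,cv2.HOUGH_GRADIENT,1.2,20,param1=80,param2=12,minRadius=8,maxRadius=26))
cv2.imwrite("pics/crop3.png",cv2.resize(c["image"][0:210,240:400],None,fx=3.7,fy=2.85,interpolation=cv2.INTER_CUBIC)[:600])
cv2.imwrite("pics/crop3.png",cv2.resize(c["image"][0:140,240:400],None,fx=4,fy=4,interpolation=cv2.INTER_CUBIC))
E
```

```text
best [0.108  0.0011]
r 0.0147
near [0.1101 0.0011]
span [0.0123 0.0012]
arc_z [0.0115 0.0129 0.0138]
arc_xmax 0.1375
cap [0.0529 0.0008 0.0236]
capz [0.023  0.0269]
0.0 1148 [0.0255 0.0372] y -0.0213 0.0232
0.01 1918 [0.0261 0.0415] y -0.0299 0.0317
0.02 1006 [0.0251 0.0261] y -0.0218 0.0235
0.03 1193 [0.0221 0.0255] y -0.0219 0.0232
0.04 974 [0.0215 0.0224] y -0.0149 0.0169
0.05 1056 [0.0236 0.0267] y -0.0107 0.0127
0.06 1014 [0.0233 0.0264] y -0.0097 0.0116
0.07 787 [0.0214 0.0223] y -0.0122 0.0147
0.08 761 [0.0214 0.0222] y -0.0148 0.0172
0.09 784 [0.0214 0.0224] y -0.0179 0.0198
0.1 736 [0.0215 0.0224] y -0.0201 0.0226
0.11 507 [0.0206 0.022 ] y -0.0213 0.0236
0.12 382 [0.013 0.014] y -0.0201 0.0221
0.13 699 [0.0128 0.0138] y -0.0196 0.0219
0.14 277 [0.013  0.0137] y -0.0127 0.0155
[[[34.2       28.2       25.28     ]
  [53.4        6.6000004 21.08     ]
  [64.200005  31.800001  21.32     ]
  [48.600002  48.600002  10.04     ]
  [ 5.4       55.800003  15.56     ]
  [30.6        3.        10.28     ]]]
```

View pics/crop3.png

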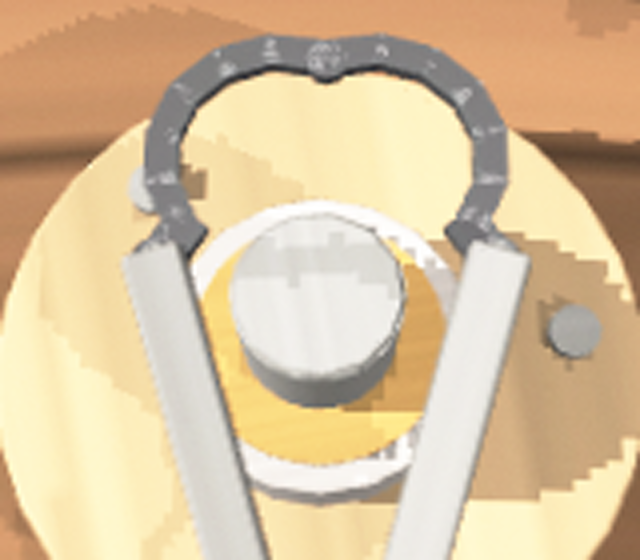

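The crop shows the ring as two halves hinged at (325,65), with lugs at (207,235) and (447,235). The stub lies behind the bore centre, so the pliers must move back about 4 mm and sideways about 1 mm. I'll get the clearance profile to place the centre exactly.

```bash
python3 - <<'E'
from h import *
c=dict(np.load("/tmp/wr3.npz"));p=np.array([.43497,.22774,.13585])
W=wcloud(c)-p;x,y,z=W[...,0],W[...,1],W[...,2]
Q=W[(x>.07)&(x<.15)&(abs(y)<.035)&(z>.006)&(z<.03)]
R=Q[Q[:,2]<.0155];J=Q[Q[:,2]>=.0155]
tr,tj=cKDTree(R[:,:2]),cKDTree(J[:,:2])
for a in np.arange(.104,.1225,.001):
    print(round(a,4),*[(round(tr.query([a,b],k=3)[0][-1]*1e3,2),round(tj.query([a,b],k=3)[0][-1]*1e3,2)) for b in(.0005,.0011,.0017)])
h=R[(abs(R[:,1]-.0011)<.003)];print("hinge x",h[:,0].min(),np.percentile(h[:,0],[2,50,98]),"jaw tip xmax",np.percentile(J[:,0],99))
w=(np.hypot(W[...,0]+p[0]-.549,W[...,1]+p[1]-.230)<.02)&(abs(z+p[2]-.1095)<.0025)
ct=cv2.findContours(w.astype(np.uint8),0,1)[0];ct=max(ct,key=len)[:,0];P=(W+p)[ct[:,1],ct[:,0]];print("tip",cv2.minEnclosingCircle(P[:,:2].astype(np.float32)))
E
```

```text
0.104 (np.float64(15.86), np.float64(13.37)) (np.float64(16.41), np.float64(13.65)) (np.float64(15.99), np.float64(13.08))
0.105 (np.float64(15.49), np.float64(13.63)) (np.float64(15.93), np.float64(13.93)) (np.float64(15.51), np.float64(13.37))
0.106 (np.float64(15.02), np.float64(13.87)) (np.float64(15.51), np.float64(14.2)) (np.float64(15.07), np.float64(13.63))
0.107 (np.float64(14.57), np.float64(14.06)) (np.float64(15.08), np.float64(14.46)) (np.float64(14.67), np.float64(13.9))
0.108 (np.float64(14.22), np.float64(14.23)) (np.float64(14.77), np.float64(14.73)) (np.float64(14.32), np.float64(14.21))
0.109 (np.float64(13.86), np.float64(14.4)) (np.float64(14.43), np.float64(14.94)) (np.float64(14.03), np.float64(14.52))
0.11 (np.float64(13.57), np.float64(14.61)) (np.float64(14.15), np.float64(15.2)) (np.float64(13.81), np.float64(14.77))
0.111 (np.float64(13.34), np.float64(14.81)) (np.float64(13.93), np.float64(15.39)) (np.float64(13.66), np.float64(15.07))
0.112 (np.float64(13.19), np.float64(15.12)) (np.float64(13.79), np.float64(15.69)) (np.float64(13.58), np.float64(15.32)
[... 694 characters left out ...]
.08)) (np.float64(14.03), np.float64(17.68))
0.119 (np.float64(13.12), np.float64(18.13)) (np.float64(13.06), np.float64(18.56)) (np.float64(13.08), np.float64(18.24))
0.12 (np.float64(12.13), np.float64(18.71)) (np.float64(12.06), np.float64(19.07)) (np.float64(12.08), np.float64(18.83))
0.121 (np.float64(11.14), np.float64(19.33)) (np.float64(11.07), np.float64(19.63)) (np.float64(11.08), np.float64(19.43))
0.122 (np.float64(10.15), np.float64(19.95)) (np.float64(10.07), np.float64(20.23)) (np.float64(10.09), np.float64(20.04))
hinge x 0.13195809449894264 [0.13211067 0.1346538  0.13755042] jaw tip xmax 0.10905404433602564
tip ((0.548832893371582, 0.23003843426704407), 0.012787696905434132)
```

```bash
cat >> h.py <<'E'
def look(name):
    p=np.array(current_position());c=capture("wrist");cv2.imwrite(f"pics/{name}.png",c["image"]);np.savez(f"/tmp/{name}.npz",**c)
    W=wcloud(c)-p;x,y,z=W[...,0],W[...,1],W[...,2]
    Q=W[(x>.09)&(x<.15)&(abs(y)<.035)&(z>.0095)&(z<.0155)&(np.hypot(x+p[0]-.549,y+p[1]-.230)>.0133)]
    t=cKDTree(Q[:,:2])
    w=(np.hypot(x+p[0]-.549,y+p[1]-.230)<.014)&(abs(z+p[2]-.1095)<.002)
    ct=max(cv2.findContours(w.astype(np.uint8),0,1)[0],key=len)[:,0];P=W[ct[:,1],ct[:,0]]
    (tx,ty),r=cv2.minEnclosingCircle(P[:,:2].astype(np.float32))
    R=Q[Q[:,0]<.135];L=np.percentile(R[R[:,1]>.006][:,1],0.5);Rr=np.percentile(R[R[:,1]<-.004][:,1],99.5)
    h=Q[(abs(Q[:,1]-.0011)<.003)&(Q[:,0]>.125)]
    print(name,"p",p.round(5),"tip rel",round(tx,4),round(ty,4),round(r,4),"hinge",np.percentile(h[:,0],2).round(4),"lugs y",L.round(4),Rr.round(4),"clear",(t.query([tx,ty],k=3)[0][-1]*1e3).round(2))
    return p
E
python3 - <<'E'
from h import *
T=np.array([.4317,.2289]);cmd=np.array([*T,.108])+[-.0008,-.0002,-.0009]
servo_line(cmd,quat(0),rate=.08);sleep(.2)
print(current_clock(),current_orientation(),current_force())
p=look("wr4")
E
```

```text
10.0917 [ 9.99999846e-01  1.48016344e-05  5.27134349e-04 -1.71486784e-04] [-0.06551888 -0.29241263 -2.2216606 ]
wr4 p [0.43144 0.22887 0.1076 ] tip rel 0.1173 0.0011 0.0128 hinge 0.1321 lugs y 0.0063 -0.0043 clear 14.34
```

```bash
python3 - <<'E'
from h import *
p=np.array(current_position());cmd=p+[-.0003,0,0]
print(servo_line([p[0]-.0002,p[1],.095],quat(0),rate=.03,contact_N=4),current_force(),current_position())
hit=servo_line([p[0]-.0002,p[1],.0619],quat(0),rate=.03,contact_N=4)
sleep(.2);print(hit,current_clock(),current_force(),current_torque(),current_finger_gap(),current_orientation())
look("wr5")
E
```

```text
False [ 0.28246721 -0.28099394 -1.94731547] [0.43094802 0.22880191 0.09475551]
False 12.1417 [-1.18474055 -0.06606568 -1.31227026] [-0.01530797  0.01270428 -0.03006901] 0.043658691946720105 [ 9.99999980e-01  1.51750215e-05  1.88227903e-04 -6.56383086e-05]Traceback (most recent call last):
  File "<stdin>", line 6, in <module>
  File "h.py", line 42, in look
    print(name,"p",p.round(5),"tip rel",round(tx,4),round(ty,4),round(r,4),"hinge",np.percentile(h[:,0],2).round(4),"lugs y",L.round(4),Rr.round(4),"clear",(t.query([tx,ty],k=3)[0][-1]*1e3).round(2))
                                                                                   ~~~~~~~~~~~~~^^^^^^^^^^
    return _quantile_unchecked(
        a, q, axis, out, overwrite_input, method, keepdims, weights)
    return _ureduce(a,
                    func=_quantile_ureduce_func,
    ...<5 lines>...
                    overwrite_input=overwrite_input,
                    method=method)
    r = func(a, **kwargs)
    result = _quantile(arr,
                       quantiles=q,
    ...<2 lines>...
                       out=out,
                       weights=wgt)
    slices_having_nans = np.isnan(arr[-1, ...])
                                  ~~~^^^^^^^^^
IndexError: index -1 is out of bounds for axis 0 with size 0
```

View pics/wr5.png

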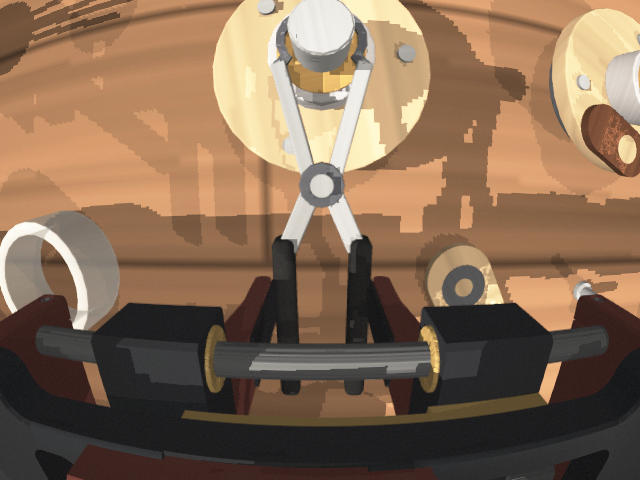

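The ring is now round the stub: its lugs show at (280,60) and (365,60), and the far part is hidden behind the stub top at (320,35). I'll check the height and centring before handing in.

```bash
python3 - <<'E'
from h import *
def st(s):
    print(s,current_clock(),np.round(current_position(),5),np.round(current_force(),2),current_finger_gap(),current_grip_force())
st("a")
def rel():
    p=np.array(current_position());c=capture("wrist");W=wcloud(c)-p;x,y,z=W[...,0],W[...,1],W[...,2]
    J=W[(x>.07)&(x<.105)&(abs(y)<.03)&(z>.018)&(z<.026)];cap=W[(abs(x-.053)<.014)&(abs(y)<.015)&(z>.0225)&(z<.03)]
    R=W[(x>.108)&(x<.125)&(abs(y-.001)>.0135)&(abs(y-.001)<.025)&(z>.009)&(z<.0165)]
    print("jaw z",np.percentile(J[:,2],90),"y mid",(J[:,1].min()+J[:,1].max())/2,"cap",((cap.min(0)+cap.max(0))/2).round(4),"ring top abs",np.percentile(R[:,2],[50,90])+p[2])
    w=(np.hypot(x+p[0]-.549,y+p[1]-.230)<.016)&(abs(z+p[2]-.1095)<.003);q=W[w];print("tip z",np.median(q[:,2])+p[2],"mid",((q.min(0)+q.max(0))/2).round(4))
rel()
p=np.array(current_position());servo_line([p[0]+(.4314-p[0])*1.0,.2289,p[2]+(.0625-p[2])-.0002],quat(0),rate=.02,contact_N=4);sleep(.3)
st("b");rel()
E
```

```text
a 12.1917 [0.43126 0.2289  0.06203] [ 0.28  0.18 -1.83] 0.04360463307959542 29.988916218280792
jaw z 0.022290253555355116 y mid 0.0012301668061971555 cap [0.0529 0.0004 0.0253] ring top abs [0.07450579 0.0758123 ]
tip z 0.10937278419607743 mid [0.1166 0.0014 0.0474]
b 12.7917 [0.43134 0.22888 0.06227] [-0.38  0.01 -1.72] 0.04352996357418614 29.98865246772766
jaw z 0.022209776079562763 y mid 0.0011135224897378532 cap [ 0.0525 -0.0001  0.0255] ring top abs [0.07450792 0.07578426]
tip z 0.10940238052821845 mid [0.1166 0.0014 0.0468]
```

```bash
python3 -c "
from bench import *
print(close_job())"
```

```text
the job is handed in; nothing more can be done
None
```

I handed the job in at about 12.8 s: the spread snap ring is held level around the empty groove, its mid-plane about 75 mm above the bench, with the pliers fully squeezed. There was no contact force on the way down, and the path kept clear of the other turntable and the bench items.

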